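# Load the label stand with a full roll

## Robot

A 6-joint arm with a two-finger parallel gripper is mounted at the origin on a cart in front of the work surface, level with it; the furniture and walls round the work are solid. World frame = base frame: x ahead of the robot, y to its left, z up, the work surface at z = 0. Lengths are in m, angles in degrees, forces in N, time in s.
With the tool pointing down it reaches from about 0.3 to 0.75 m from the base axis. Payload 8.5 kg.
Tool frame: the origin (TCP) lies at the very end of the fingers, on their centre line; the grasp point (between the pads) lies 19 mm behind it; z points along the fingers, y is the line along which they close (so a half turn about z gives the same grasp; the last joint's range is limited). The gripper opens to 85 mm and grips with 20 to 120 N. Pads are 22 mm wide; open, the fingers measure 114 mm over their backs; the gripper's body (76 mm by 85 mm) begins 54 mm behind the grasp point. The pads swing forward as they close: fully open they stand 13 mm farther back than shut.
Start: joints at [59.513, 21.807, 74.336, -0, 83.858, -12.336], TCP at [0.171, 0.523, 0.231] pointing down, gripper open.
Joint ranges: [-178.18, 178.18], [-50.72, 133.34], [12.68, 142.11], [-81.47, 261.47], [9.98, 163.14], [-165.26, 165.26]. Speed limits (degrees/s): [136.94, 136.94, 180, 180, 180, 180].

## Interface

Orientations are given as a 3x3 rotation matrix whose columns are the frame's x, y, z axes.
In Python, from rig import observe, cams, ticket gives the robot as it stands.
- The arm moves only by the tool move_arm, never from a script. Its arguments are lists of equal length, an entry for each row: "jaw": the finger opening in cm, from 0 to 8.54; "dp": the shift along the tool's x, y, z in cm, a list of three; "turn": the turn, a rotation vector about the tool's x, y, z in rad, a list of three. In form: {"jaw": [jaw, ...], "dp": [[tx, ty, tz], ...], "turn": [[wx, wy, wz], ...]}. A call has 1 to 12 rows; each row shifts and turns the commanded pose from where the row before left it, along the tool's axes as they then stand; what a row does not reach is not made up. A row lasts 1/12 s, in which the tool goes at most 41.7 mm and 7.16 degrees, less where a joint would pass 70% of its speed; a pose out of reach is approached as far as the arm can. A call is refused whole if a number of a shift passes 4.17 or a number of a turn 0.125, either way. A call with a gripper value outside its range is refused whole. The fingers move at their own pace and stop on an object; "force" is the grip in N (left out, the last holds). Time passes only in rows, so rows that do not move let the fingers close. It gives the time, the measured TCP pose, the force, the opening and the grip force at its end, in the units of the state.
- observe(): the state, without advancing time (a new reading comes with each control period).
- cams.get_image(name): name is "scene" or "top"; returns (picture, depth): 400x640x3 uint8, red, green, blue; 400x640 float32, m along the optical axis (not along the pixel's ray), 0 where there is no reading.
- cams.calibration(name): a dict with "vertical_fov" (degrees; the focal length in pixels is half the picture's height over the tangent of half this angle, whatever the lens; pixels are square), "cx", "cy" (the principal point, pixels), "view" (4x4, takes a point from world to camera coordinates). Camera axes: x right, y up, looking along -z (the intrinsics and any distortion apply to the point x, -y, -z); pixel columns grow to the right and rows downward; lengths in m; the calibration is good to about 2 mm. A picture is of the moment at which its call begins. calibration takes no time and is no camera call.
- ticket.close_job(): hands the job in; it is judged then, once.
Trained networks look in the newest picture that a camera, given by its name, has taken for a name from the list of things; names that differ only in an ending like _2 or _b are one class to them, and where a whole thing is asked for, a point or a joint stands for the part that bears it (a point fixed in the world has none). Each returns a list of dicts, best first, with "p" (0 to 1); they miss things now and then, are a little off and sometimes report something else, mostly with a low value. They report only what shows in the picture. A call takes as long as a camera call. They do not tell look-alikes from the thing itself.
- cams.spot_in(camera, query): "box" ([centre column, centre row, width, height] as shares, 0 to 1, of the picture: columns of its width, rows of its height, round what is visible of it).
- cams.outline_of(camera, query): "mask" (400x640 bool, what is visible of it) and "box" ([centre column, centre row, width, height] as shares, 0 to 1, of the picture: columns of its width, rows of its height, round what is visible of it).
- cams.mark_of(camera, query): "location" ([column, row] as shares, 0 to 1, of the picture: columns of its width, rows of its height: a listed point, or the origin of a listed thing).
The state is a dict: "time_s": time; "q": joint angles; "qvel": joint speeds; "joint_efforts": joint torques, N m; "position": TCP position; "tool_rot": TCP orientation; "ft_force": force on the tool from outside, world axes, zero at the start; "wrist_torque": the same for the moment, N m; "grip_width": finger opening in m; "gripper_force": force on a finger pad.
Only numpy, scipy, OpenCV 4.12 (cv2) and the standard library are available. Lean on these libraries where they do the work, as an engineer would, in place of code of your own. Each camera call takes 0.05 s, during which the arm holds its last target. There are 200 camera calls.

## Task

The label stand on the worktop is empty. Take the full roll of paper labels and put it over the stand's upright spindle, all the way down so that it sits flat on the base, and let go of it. Leave the used-up bare cardboard core standing where it is.

Things in the scene. Friction and masses are not known exactly. Their poses are not given: they have to be found in the camera images.
- label_roll: full roll of white paper labels, loose, standing upright on the worktop: a thick-walled cylinder, diameter 60 mm, 60 mm tall, with a 36 mm round bore right through along its axis (brown cardboard lining, wall 12 mm), about 0.15 kg. Origin: centre of its underside; z: up the bore. Yaw does not matter. It, the stand and the bare core stand side by side in any order
- bare_core: the used-up roll, now only a brown cardboard tube, loose, standing upright on the worktop: 41 mm in diameter, 60 mm tall, walls 2.5 mm thick, light. Not to be used or moved. Origin: centre of its underside; z axis up
- stand: label stand, fixed: a round flat metal base, diameter 110 mm, its top 12 mm above the worktop, with an upright metal spindle 14 mm thick in its middle (collar 20 mm wide, 3 mm high at the foot), rounded tip 74 mm above the worktop. Origin: centre of the base's underside, at worktop height; z: up the spindle. The underside of a seated roll lies 12 mm above the origin
Not all that is in view belongs to the job. Leave any turquoise look-alike of the label_roll alone.

How it is judged:
By the outcome, as a careful person would: the job done as asked, in the order asked, and still so for the second after the job is handed in, with the robot touching nothing.
It also fails if it takes over 42 s, if anything falls off the work surface, if the arm or the gripper's body presses on something with over 40 N, if the wrist force passes 120 N, or if a joint passes its speed limit or range.

## Working session

There is one attempt and no reset: what is moved stays moved. The work goes in short steps, Python scripts to look and compute and a tool call to move; the robot and the scene stay as the last step left them, time stands still between calls to the robot, and variables do not carry over. Pictures are saved under pics/ and viewed, at most 10 in all, crops included, and the job is handed in when it is done.

Besides the shell and the picture viewer there is one more tool, called after ">>>" as name(argument=value, ...) on one line, values as JSON. move_arm: Moves the arm, as the interface text tells. Its arguments: {"type":"object","properties":{"jaw":{"type":"array","items":{"type":"number"}},"dp":{"type":"array","items":{"type":"array","items":{"type":"number"}}},"turn":{"type":"array","items":{"type":"array","items":{"type":"number"}}},"force":{"type":"number"}},"required":["jaw","dp","turn"]}

```bash
mkdir -p pics; cat > h.py <<'E'
import numpy as np, cv2
from rig import observe, cams, ticket
def world(name, uv, d):
    c=cams.calibration(name); f=200/np.tan(np.radians(c['vertical_fov']/2))
    uv=np.atleast_2d(uv).astype(float); d=np.atleast_1d(d)
    P=np.c_[(uv[:,0]-c['cx'])/f*d, -(uv[:,1]-c['cy'])/f*d, -d, np.ones(len(d))]
    return (np.linalg.inv(np.array(c['view']))@P.T).T[:,:3]
def cloud(name, depth, mask):
    v,u=np.nonzero(mask&(depth>0)); return world(name,np.c_[u,v],depth[v,u])
E
python3 - <<'E'
from h import *
for n in("scene","top"):
    im,d=cams.get_image(n); cv2.imwrite(f"pics/{n}0.png",im[...,::-1])
    c=cams.calibration(n); print(n,{k:c[k] for k in c if k!='view'},np.round(np.linalg.inv(c['view']),3).tolist())
    for q in("label_roll","bare_core","stand"):
        for r in cams.outline_of(n,q)[:3]:
            P=cloud(n,d,r['mask']); 
            if len(P)<5: continue
            t=P[P[:,2]>np.percentile(P[:,2],97)-.006]
            lo,hi=np.percentile(t,[1,99],axis=0)
            print(n,q,round(r['p'],2),(np.array(r['box'])*[640,400,640,400]).round(),'top mid',((lo+hi)/2).round(3),(hi-lo).round(3),'all',np.percentile(P,[2,98],axis=0).round(3).tolist())
print(observe()['time_s'])
E
```

```text
scene {'vertical_fov': 52.22792855869955, 'cx': 316.59482765805086, 'cy': 190.06396132980578} [[0.819, 0.213, -0.533, 0.003], [-0.574, 0.337, -0.746, -0.678], [0.021, 0.917, 0.398, 0.397], [0.0, 0.0, 0.0, 1.0]]
scene label_roll 0.95 [247. 170.  24.  31.] top mid [0.421 0.209 0.056] [0.053 0.057 0.006] all [[0.394, 0.18, -0.002], [0.446, 0.237, 0.058]]
scene label_roll 0.65 [284. 161.  24.  29.] top mid [0.53  0.216 0.056] [0.056 0.054 0.006] all [[0.502, 0.189, 0.001], [0.556, 0.24, 0.058]]
scene bare_core 0.6 [383. 246.  23.  40.] top mid [ 0.457 -0.245  0.055] [0.04  0.039 0.007] all [[0.437, -0.265, -0.001], [0.476, -0.227, 0.058]]
scene bare_core 0.39 [310. 200.  48.  48.] top mid [ 0.466 -0.009  0.063] [0.012 0.014 0.017] all [[0.414, -0.062, -0.001], [0.514, 0.037, 0.064]]
scene stand 0.63 [310. 200.  49.  42.] top mid [ 0.466 -0.009  0.063] [0.012 0.014 0.018] all [[0.414, -0.062, -0.0], [0.511, 0.037, 0.063]]
scene stand 0.37 [248. 171.  26.  30.] top mid [0.423 0.209 0.056] [0.056 0.056 0.006] all [[0.394, 0.18, 0.0], [0.447, 0.232, 0.058]]
top {'vertical_fov': 50.56109293239433, 'cx': 319.5697673186838, 'cy': 199.03515474463325} [[-0.01, 0.982, -0.186, 0.309], [-0.999, -0.003, 0.039, 0.02], [0.038, 0.186, 0.982, 0.963], [0.0, 0.0, 0.0, 1.0]]
top label_roll 0.93 [216. 228.  33.  33.] top mid [0.422 0.208 0.06 ] [0.056 0.057 0.006] all [[0.393, 0.18, -0.002], [0.45, 0.24, 0.063]]
top label_roll 0.55 [216. 180.  33.  32.] top mid [0.53  0.219 0.061] [0.056 0.058 0.007] all [[0.502, 0.189, 0.002], [0.558, 0.245, 0.063]]
top bare_core 0.61 [424. 214.  21.  20.] top mid [ 0.456 -0.245  0.059] [0.038 0.038 0.008] all [[0.436, -0.264, -0.001], [0.474, -0.226, 0.061]]
top stand 0.77 [315. 212.  51.  50.] top mid [ 0.466 -0.008  0.042] [0.101 0.102 0.061] all [[0.416, -0.058, 0.006], [0.515, 0.04, 0.057]]
0.4
```

View pics/scene0.png

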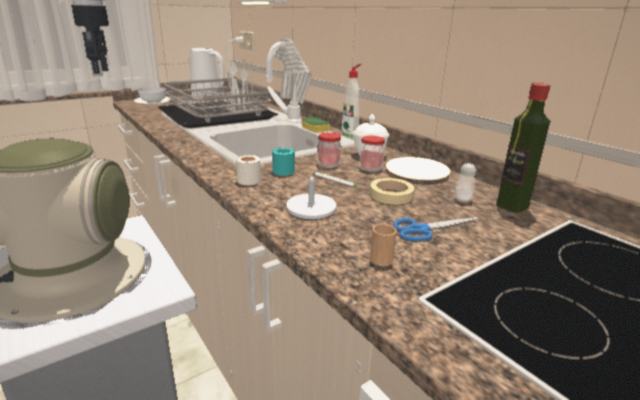

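View pics/top0.png

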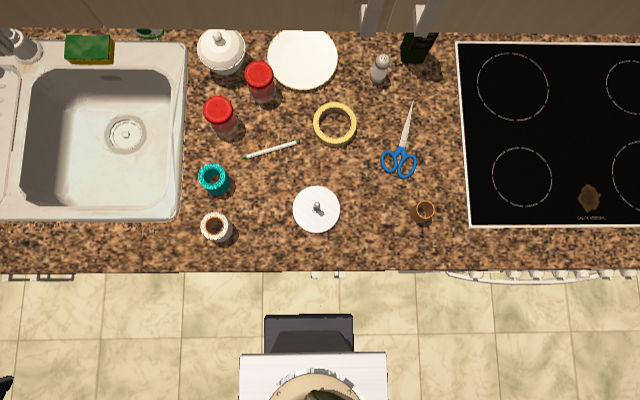

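The white roll is at about pixel (216, 228) in the top view, or (0.421, 0.209) in the world. The turquoise look-alike is behind it at (214, 180), the stand at (316, 210), or (0.466, -0.009), and the bare core at (424, 212). I'll grip along world y, clear of the look-alike.

```bash
cat >> h.py <<'E'
def plan(x,y,z,yaw_deg_y=None):
    """tool-frame shift (cm) to world target, and turn about tool z that brings tool y on world y"""
    s=observe(); R=np.array(s['tool_rot']); p=np.array(s['position'])
    print('t',s['time_s'],'p',p.round(4),'R',R.round(3).tolist(),'F',np.round(s['ft_force'],1),'grip',s['grip_width'],s['gripper_force'],'q',np.round(s['q'],1))
    y=np.array([x,y,z])
    g=R.T@np.array([0,1,0]); a=np.arctan2(-g[0],g[1]); a=(a+np.pi/2)%np.pi-np.pi/2
    from scipy.spatial.transform import Rotation as Ro
    print('turn z',a.round(3),'dp now',(R.T@(y-p)*100).round(2),'dp after turn',((R@Ro.from_rotvec([0,0,a]).as_matrix()).T@(y-p)*100).round(2))
E
python3 -c "
from h import *; plan(.421,.209,.15)"
```

```text
t 0.4 p [0.1713 0.5226 0.2312] R [[-0.95, 0.312, -0.0], [0.312, 0.95, -0.0], [0.0, -0.0, -1.0]] F [-0.2 -0.1 -0.6] grip 0.08535706798793602 0.0 q [ 59.5  21.8  74.3   0.   83.9 -12.3]
turn z -0.317 dp now [-33.5  -22.02   8.13] dp after turn [-24.97 -31.36   8.13]
```

>>> move_arm(jaw=[8.5,8.5,8.5,8.5,8.5,8.5,8.5,8.5,8.5,8.5,8.5,8.5], dp=[[0,0,0],[0,0,0],[0,0,0],[-2.5,-3.1,0.8],[-2.5,-3.1,0.8],[-2.5,-3.1,0.8],[-2.5,-3.1,0.8],[-2.5,-3.1,0.8],[-2.5,-3.1,0.8],[-2.5,-3.1,0.8],[-2.5,-3.1,0.8],[-2.5,-3.1,0.8]], turn=[[0,0,-0.106],[0,0,-0.106],[0,0,-0.105],[0,0,0],[0,0,0],[0,0,0],[0,0,0],[0,0,0],[0,0,0],[0,0,0],[0,0,0],[0,0,0]])

```text
time_s: 1.4
position: [0.3973, 0.242, 0.1592]
tool_rot: [[-1.0, -0.0, 0.001], [-0.0, 1.0, 0.0], [-0.001, 0.0, -1.0]]
ft_force: [0.3, 0.5, -0.0]
grip_width: 0.0845
gripper_force: 0.0
```

```bash
python3 -c "
from h import *; plan(.4215,.209,.10)"
```

```text
t 1.4 p [0.3973 0.242  0.1592] R [[-1.0, -0.0, 0.001], [-0.0, 1.0, 0.0], [-0.001, 0.0, -1.0]] F [ 0.3  0.5 -0. ] grip 0.08449441901315909 0.0 q [ 16.7  17.6  94.1   0.   68.3 -73.3]
turn z 0.0 dp now [-2.42 -3.3   5.92] dp after turn [-2.42 -3.3   5.92]
```

>>> move_arm(jaw=[8.5,8.5,8.5,8.5], dp=[[-1.2,-1.65,2.9],[-1.2,-1.65,3],[0,0,0],[0,0,0]], turn=[[0,0,0],[0,0,0],[0,0,0],[0,0,0]])

```text
time_s: 1.73
position: [0.4202, 0.21, 0.0996]
tool_rot: [[-1.0, 0.002, -0.003], [0.002, 1.0, -0.0], [0.003, -0.0, -1.0]]
ft_force: [0.3, -0.2, 0.4]
grip_width: 0.0846
gripper_force: 0.0
```

```bash
python3 - <<'E'
from h import *
plan(.4215,.209,.022)
im,d=cams.get_image("scene"); cv2.imwrite("pics/s1.png",cv2.resize(im[80:280,150:470],None,fx=2,fy=2)[...,::-1])
E
```

```text
t 1.7333 p [0.4202 0.21   0.0996] R [[-1.0, 0.002, -0.003], [0.002, 1.0, -0.0], [0.003, -0.0, -1.0]] F [ 0.3 -0.2  0.4] grip 0.08458669300844793 0.0 q [ 12.1  22.7  98.2   0.   59.3 -77.8]
turn z -0.002 dp now [-0.15 -0.1   7.76] dp after turn [-0.15 -0.1   7.76]
```

View pics/s1.png

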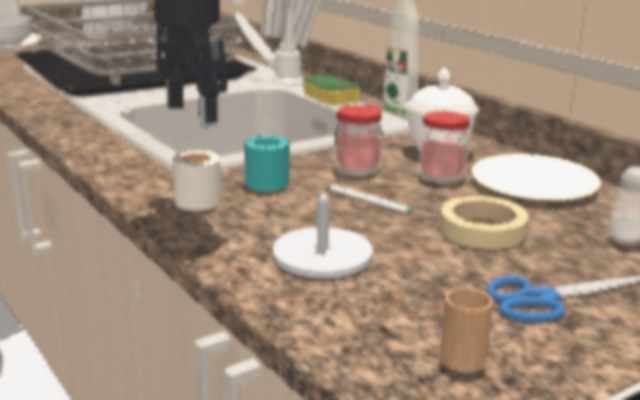

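The gripper is above the white roll (crop (197, 180)), with fingertips at (175, 105) and (208, 120) consistent with z = 0.1. Descending and gripping.

>>> move_arm(jaw=[8.5,8.5,8.5,8.5,8.5,6,5.5,5.5,5.5,5.5,5.5,5.5], dp=[[-0.1,-0.1,2],[0,0,2],[0,0,2],[0,0,1.6],[0,0,0],[0,0,0],[0,0,0],[0,0,0],[0,0,0],[0,0,0],[0,0,0],[0,0,0]], turn=[[0,0,0],[0,0,0],[0,0,0],[0,0,0],[0,0,0],[0,0,0],[0,0,0],[0,0,0],[0,0,0],[0,0,0],[0,0,0],[0,0,0]], force=40)

```text
time_s: 2.78
position: [0.4221, 0.2104, 0.0263]
tool_rot: [[-1.0, -0.001, 0.003], [-0.001, 1.0, 0.001], [-0.003, 0.001, -1.0]]
ft_force: [-2.8, 2.0, 6.2]
grip_width: 0.0591
gripper_force: 42.2
```

>>> move_arm(jaw=[5.5,5.5,5.5,5.5,5.5,5.5], dp=[[0,0,-1.5],[0,0,-2.5],[0,0,-3],[0,0,-3],[0,0,0],[0,0,0]], turn=[[0,0,0],[0,0,0],[0,0,0],[0,0,0],[0,0,0],[0,0,0]])

```text
time_s: 3.28
position: [0.422, 0.21, 0.1265]
tool_rot: [[-1.0, -0.001, 0.005], [-0.001, 1.0, 0.001], [-0.005, 0.001, -1.0]]
ft_force: [0.1, 0.5, -1.9]
grip_width: 0.0586
gripper_force: 43.9
```

```bash
python3 - <<'E'
from h import *
plan(.466,-.009,.125)
im,d=cams.get_image("scene"); cv2.imwrite("pics/s2.png",cv2.resize(im[80:280,150:470],None,fx=2,fy=2)[...,::-1])
for r in cams.outline_of("scene","label_roll")[:3]:
    P=cloud("scene",d,r['mask']); print(r['p'],np.percentile(P,[2,50,98],axis=0).round(3).tolist())
E
```

```text
t 3.2833 p [0.422  0.21   0.1265] R [[-1.0, -0.001, 0.005], [-0.001, 1.0, 0.001], [-0.005, 0.001, -1.0]] F [ 0.1  0.5 -1.9] grip 0.05857802222178161 43.85716840624809 q [ 12.   20.5  96.2  -0.   63.1 -78. ]
turn z 0.001 dp now [ -4.39 -21.9    0.15] dp after turn [ -4.4  -21.9    0.15]
0.91 [[0.502, 0.19, 0.001], [0.52, 0.2, 0.036], [0.555, 0.241, 0.058]]
0.61 [[0.394, 0.179, 0.098], [0.408, 0.19, 0.125], [0.45, 0.233, 0.158]]
```

View pics/s2.png

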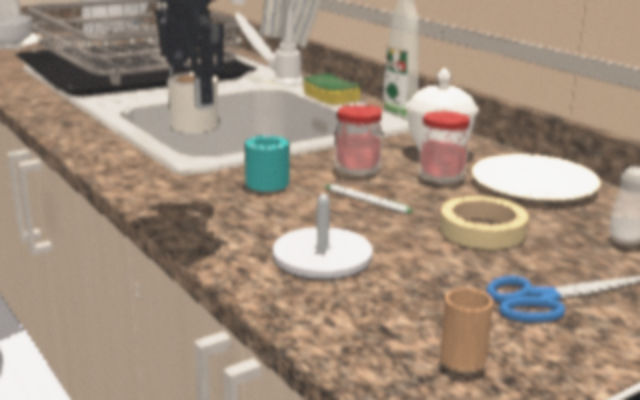

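The roll is held upright at crop (193, 105) with its underside at about z = 0.1, centred on the tool. Moving it over the stand.

>>> move_arm(jaw=[5.5,5.5,5.5,5.5,5.5,5.5,5.5,5.5,5.5,5.5,5.5], dp=[[-0.4,-2,0],[-0.5,-2.5,0],[-0.5,-2.5,0],[-0.5,-2.5,0],[-0.5,-2.5,0],[-0.5,-2.5,0],[-0.5,-2.5,0],[-0.5,-2.5,0],[-0.5,-2.4,0],[0,0,0],[0,0,0]], turn=[[0,0,0],[0,0,0],[0,0,0],[0,0,0],[0,0,0],[0,0,0],[0,0,0],[0,0,0],[0,0,0],[0,0,0],[0,0,0]])

```text
time_s: 4.3
position: [0.465, -0.01, 0.1233]
tool_rot: [[-1.0, 0.002, -0.002], [0.002, 1.0, 0.001], [0.002, 0.001, -1.0]]
ft_force: [-0.4, 0.8, -1.8]
grip_width: 0.0591
gripper_force: 44.0
```

```bash
python3 - <<'E'
from h import *
plan(.466,-.009,.039)
im,d=cams.get_image("scene"); cv2.imwrite("pics/s3.png",cv2.resize(im[80:280,200:420],None,fx=3,fy=3,interpolation=cv2.INTER_CUBIC)[...,::-1])
for r in cams.outline_of("scene","label_roll")[:3]:
    P=cloud("scene",d,r['mask']); print(r['p'],np.percentile(P,[2,50,98],axis=0).round(3).tolist())
E
```

```text
t 4.3 p [ 0.465  -0.01    0.1233] R [[-1.0, 0.002, -0.002], [0.002, 1.0, 0.001], [0.002, 0.001, -1.0]] F [-0.4  0.8 -1.8] grip 0.05911501901325042 43.95158501341939 q [ -15.9   20.3   97.1    0.    62.7 -105.8]
turn z -0.002 dp now [-0.12  0.09  8.43] dp after turn [-0.12  0.09  8.43]
0.77 [[0.437, -0.04, -0.003], [0.449, -0.025, 0.125], [0.643, 0.324, 0.156]]
0.58 [[0.502, 0.189, 0.002], [0.521, 0.201, 0.037], [0.555, 0.241, 0.058]]
```

View pics/s3.png

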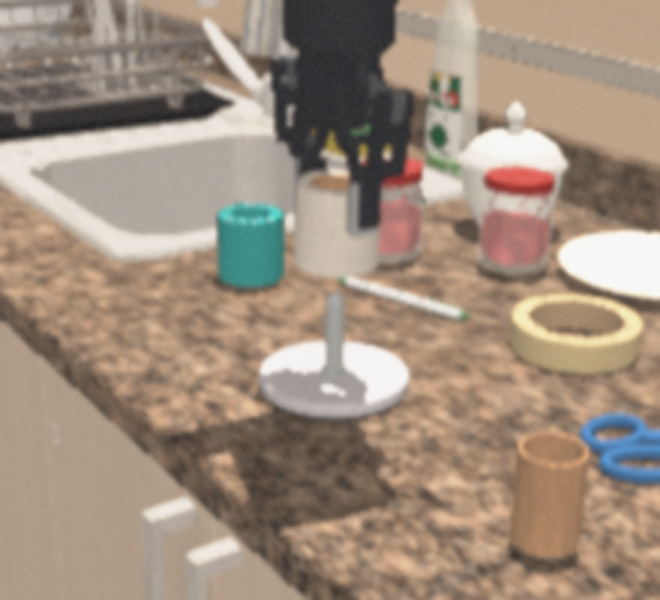

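The roll (crop (337, 225)) hangs directly over the spindle at (334, 295). Lowering it in two stages.

>>> move_arm(jaw=[5.5,5.5,5.5,5.5,5.5,5.5,5.5,5.5], dp=[[-0.1,0.1,1],[0,0,1.2],[0,0,1.2],[0,0,1.2],[0,0,1.2],[0,0,1.2],[0,0,1],[0,0,0]], turn=[[0,0,0],[0,0,0],[0,0,0],[0,0,0],[0,0,0],[0,0,0],[0,0,0],[0,0,0]])

```text
time_s: 5.07
position: [0.4652, -0.007, 0.0427]
tool_rot: [[-1.0, -0.002, -0.004], [-0.002, 1.0, 0.001], [0.004, 0.001, -1.0]]
ft_force: [-0.1, -0.1, -1.5]
grip_width: 0.0588
gripper_force: 43.9
```

>>> move_arm(jaw=[5.5,5.5,5.5], dp=[[0,0,0.2],[0,0,0.2],[0,0,0]], turn=[[0,0,0],[0,0,0],[0,0,0]])

```text
time_s: 5.32
position: [0.4665, -0.008, 0.0405]
tool_rot: [[-1.0, -0.001, 0.0], [-0.001, 1.0, -0.0], [-0.0, -0.0, -1.0]]
ft_force: [-0.7, 0.5, -1.5]
grip_width: 0.059
gripper_force: 43.9
```

>>> move_arm(jaw=[5.5,5.5,5.5], dp=[[0,0,0.1],[0,0,0.1],[0,0,0]], turn=[[0,0,0],[0,0,0],[0,0,0]])

```text
time_s: 5.57
position: [0.4665, -0.0083, 0.0384]
tool_rot: [[-1.0, -0.0, 0.0], [-0.0, 1.0, -0.0], [-0.0, -0.0, -1.0]]
ft_force: [-0.6, 0.2, -1.4]
grip_width: 0.0587
gripper_force: 43.9
```

>>> move_arm(jaw=[5.5,5.5,5.5,5.5], dp=[[0,0,0.1],[0,0,0.1],[0,0,0],[0,0,0]], turn=[[0,0,0],[0,0,0],[0,0,0],[0,0,0]])

```text
time_s: 5.9
position: [0.4665, -0.0084, 0.0382]
tool_rot: [[-1.0, -0.0, 0.001], [-0.0, 1.0, -0.001], [-0.001, -0.001, -1.0]]
ft_force: [-7.0, 1.3, 22.8]
grip_width: 0.0588
gripper_force: 46.1
```

Contact at the seat height. Easing off, opening and retreating straight up.

>>> move_arm(jaw=[5.5,5.5,6,6.5,7,7.5,8,8.5,8.5,8.5,8.5], dp=[[0,0,-0.15],[0,0,0],[0,0,0],[0,0,0],[0,0,0],[0,0,0],[0,0,0],[0,0,0],[0,0,0],[0,0,0],[0,0,0]], turn=[[0,0,0],[0,0,0],[0,0,0],[0,0,0],[0,0,0],[0,0,0],[0,0,0],[0,0,0],[0,0,0],[0,0,0],[0,0,0]])

```text
time_s: 6.82
position: [0.4665, -0.0083, 0.0378]
tool_rot: [[-1.0, -0.0, 0.0], [-0.0, 1.0, 0.0], [-0.0, 0.0, -1.0]]
ft_force: [-0.9, 0.9, 0.2]
grip_width: 0.0847
gripper_force: 0.0
```

>>> move_arm(jaw=[8.5,8.5,8.5,8.5,8.5,8.5,8.5,8.5,8.5], dp=[[0,0,-1],[0,0,-1.5],[0,0,-2],[0,0,-2.5],[0,0,-3],[0,0,-3],[0,0,-3],[0,0,0],[0,0,0]], turn=[[0,0,0],[0,0,0],[0,0,0],[0,0,0],[0,0,0],[0,0,0],[0,0,0],[0,0,0],[0,0,0]])

```text
time_s: 7.57
position: [0.4668, -0.0084, 0.1989]
tool_rot: [[-1.0, -0.0, 0.003], [-0.0, 1.0, -0.001], [-0.003, -0.001, -1.0]]
ft_force: [-0.2, 0.5, 0.0]
grip_width: 0.0854
gripper_force: 0.0
```

```bash
python3 - <<'E'
from h import *
im,d=cams.get_image("scene"); cv2.imwrite("pics/s4.png",cv2.resize(im[80:280,200:420],None,fx=3,fy=3,interpolation=cv2.INTER_CUBIC)[...,::-1])
for q in("label_roll","bare_core"):
  for r in cams.outline_of("scene",q)[:3]:
    P=cloud("scene",d,r['mask']); print(q,r['p'],np.percentile(P,[2,50,98],axis=0).round(3).tolist())
E
```

```text
label_roll 0.9 [[0.502, 0.19, -0.001], [0.52, 0.199, 0.034], [0.553, 0.239, 0.058]]
label_roll 0.88 [[0.438, -0.038, -0.002], [0.458, -0.026, 0.05], [0.557, 0.092, 0.071]]
bare_core 0.68 [[0.437, -0.265, 0.0], [0.446, -0.254, 0.038], [0.475, -0.227, 0.058]]
```

View pics/s4.png

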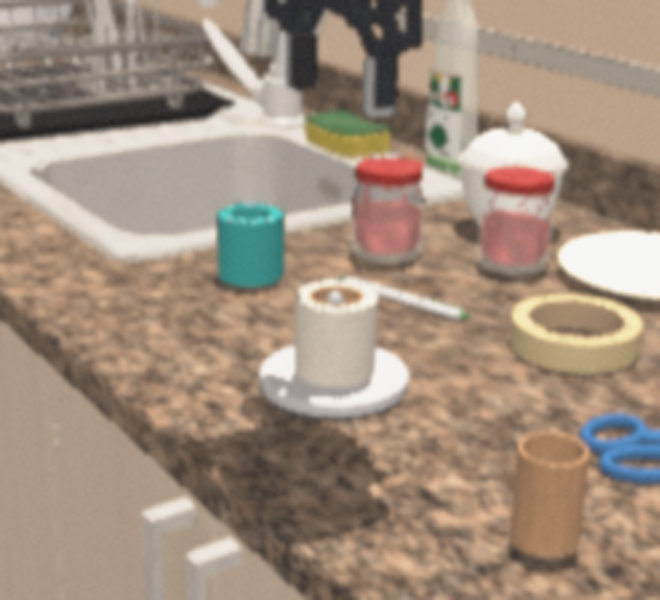

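The roll sits flat on the base at crop (336, 335), with the spindle tip visible in its bore at (335, 296). Its top is at about z = 0.071, and the bare core hasn't moved.

```bash
python3 -c "
from rig import ticket; print(ticket.close_job())"
```

```text
the job is handed in; nothing more can be done
None
```

The white label roll is over the spindle, seated flat on the stand's base and released; the bare core and the turquoise look-alike were left where they stood, and the job was handed in at about 7.8 s.

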